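Clear the hand-rest bridge and move the vase to the ware board

TASK

The vase on the banding wheel is finished, but the wooden hand-rest bridge still stands over it. Take the bridge away and leave it standing on its feet on the bench, clear of the wheel, while the vase stays on the wheel; then carry the vase, kept upright, to the ware board and set it down gently in a free space, whole foot on the board and touching neither of the two pots there. Leave everything else as it is.

Things in the scene. Friction and masses are not known exactly. Their poses are not given: they have to be found in the camera images.
- wheel: banding wheel (low hand turntable): dark cast foot of 128 mm diameter fixed to the bench, aluminium round head of 160 mm diameter and 14 mm thick that spins freely; the head's upper face is 62 mm above the bench. Origin: on the spin axis at bench level.
- bridge: wooden hand-rest bridge, loose, about 0.34 kg, 236 mm long, 222 mm tall: a beam on a trestle at each end, astride the wheel at the start, beam within 20 degrees of world x. Origin: under the beam's middle, at foot level; x along the beam, y across, z up. Foot bars at x = -108 and +108 mm, each 22 (x) x 112 (y) x 18 mm. Open along y between the feet (194 mm).
- bridge_beam (a point): centre of the bridge's beam, 211 mm above its feet. The beam is 236 (along x) x 44 (y) x 22 mm (z): underside 200 mm, top 222 mm above the feet. Grip it across the 44 mm from above. Its underside is 18 mm above the vase's rim at the start.
- vase: bottle vase of unglazed red clay, round, loose, about 0.42 kg (varies), 120 mm tall, foot 62 mm diameter, belly 84 mm diameter at 40 mm height, shoulder closing to a straight neck of 42 mm diameter from 80 to 111 mm height, flaring to a 47 mm rim at 120 mm. It stands on the wheel's head. Origin: centre of the foot's underside, z up. Grip it by the neck.
- board: ware board: plywood plank 150 mm (x) by 540 mm (y) by 18 mm thick, fixed to the bench beyond the wheel, nearly square to the world axes, with two other pots on it and free space for the vase. Origin: centre of its underside; its upper face is at z = 18 mm.
- bowl: unglazed red clay bowl standing on the ware board, 96 mm rim diameter, 55 mm tall, leave alone. Origin: centre of its underside.
- jar: unglazed red clay lidded jar standing on the ware board, 76 mm diameter, 78 mm tall with its knob, leave alone. Origin: centre of its underside.
- glaze_jar: clear jar with white cap, 76 mm diameter, 105 mm tall, standing on the bench, leave alone. Origin: centre of its underside.
- water_bowl: white bowl, 124 mm rim diameter, 60 mm tall, standing on the bench, leave alone. Origin: centre of its underside.
- brush_pot: white pot 80 mm diameter, 90 mm tall, holding brushes up to about 210 mm high, standing on the bench, leave alone. Origin: centre of its underside.
- loop_tool: turning tool lying flat on the bench, 185 mm long and up to 40 mm wide, wooden handle and wire loop, leave alone. Origin: near mid-length, at bench level; x along the tool, within 12 degrees of world x.
- rib: flat wooden throwing rib 134 x 44 x 7 mm lying on the bench, leave alone. Origin: centre of its underside; x along its length, within 18 degrees of world x.

How it is judged:
On the way:
1. the bridge stands on its feet on the bench clear of the wheel, let go, with the vase still standing on the wheel (horizontal distance between bridge and wheel above 0.115 m and height (world z) of bridge below 0.006 m and angle between each of bridge, vase's own z axis and vertical below 0.1 rad and linear speed of bridge below 0.03 m/s and contact force between bridge and the fingers below 0.3 N and horizontal distance between vase and wheel below 0.05 m and height (world z) of vase between 0.057 and 0.068 m), for 0.2 s.
At the end, for the whole second after the job is handed in: The vase stands still and upright (0.08 rad) on the ware board, centre within 46 mm of its long centre line and 241 mm of its middle, touching neither bowl nor jar; the bridge stands still and upright (0.1 rad) on the bench, its middle over 115 mm from the wheel's axis (z of vase in the frame of board between 0.014 and 0.022 m and x of vase in the frame of board between -0.046 and 0.046 m and y of vase in the frame of board between -0.241 and 0.241 m and angle between vase's own z axis and vertical below 0.08 rad and linear speed of each of vase, bridge below 0.02 m/s and contact force between vase and bowl below 0.2 N and contact force between vase and jar below 0.2 N and horizontal distance between bridge and wheel above 0.115 m and height (world z) of bridge below 0.006 m and angle between bridge's own z axis and vertical below 0.1 rad).
It fails at once if the vase is tipped by more than about 30 degrees (angle between vase's own z axis and vertical above 0.5 rad).
It fails at once if the vase is dropped (falling loose at over 0.4 m/s, about 10 mm of fall) or slammed on the board (over 60 N) ((linear speed of vase above 0.4 m/s and contact force between vase and the fingers below 0.05 N) or contact force between vase and board above 60 N).
It fails at once if a pot on the board is moved by more than 20 mm (distance of any of bowl, jar from where it was at the start of the episode above 0.02 m).
It fails at once if another thing on the bench is moved by more than 30 mm (distance of any of glaze_jar, water_bowl, brush_pot, loop_tool, rib from where it was at the start of the episode above 0.03 m).
It also fails if it takes over 59 s, if anything falls off the work surface, if the arm or the gripper's body presses on something with over 40 N, if the wrist force passes 120 N, or if a joint passes its speed limit or range.

ROBOT

A 6-joint arm with a two-finger parallel gripper is mounted at the origin on the work surface. World frame = base frame: x ahead of the robot, y to its left, z up, the work surface at z = 0. Lengths are in m, angles in rad, forces in N, time in s.
With the tool pointing down it reaches from about 0.25 to 0.725 m from the base axis. Payload 4 kg.
Tool frame: the origin (TCP) lies midway between the tips of the shut fingers; the grasp point (between the pads) lies 19 mm behind it; z points along the fingers, y is the line along which they close (so a half turn about z gives the same grasp; the last joint's range is limited). The gripper opens to 85 mm and grips with 20 to 120 N. Pads are 22 mm wide; open, the fingers measure 114 mm over their backs; the gripper's body (76 mm by 85 mm) begins 54 mm behind the grasp point. The pads swing forward as they close: fully open they stand 13 mm farther back than shut.
Start: joints at [1.239, 0.241, 0.005, 1.335, 0, 1.571], TCP at [0.163, 0.473, 0.231] pointing down, gripper open.
Joint ranges: [-2.72, 2.72], [-1.05, 1.87], [-1.09, 1.28], [-1.99, 2.15], [-1.42, 1.44], [-3.14, 3.14]. Speed limits (rad/s): [2.79, 2.79, 3.14, 3.14, 3.14, 3.14].

INTERFACE

Orientations are given as a 3x3 rotation matrix whose columns are the frame's x, y, z axes.
In Python, from cell import ctrl, probe_bus, grab_frame gives the robot as it stands (ctrl), with the cameras as plain functions and the readings (probe_bus).
- The arm moves only by the tool tcp_steps, called after "Call:" by a JSON object that holds its "name" and its "arguments", one argument or row to a line. Schema: {"type":"object","properties":{"moves":{"type":"array","items":{"type":"array","items":{"type":"array","items":{"type":"number"},"minItems":4,"maxItems":4},"minItems":1,"maxItems":5},"minItems":1,"maxItems":1},"aperture":{"type":"number"},"clamp_n":{"type":"number"},"only":{"type":"string"},"quiet":{"type":"boolean"},"lines":{"type":"string"}},"required":["moves"],"additionalProperties":false}. moves is a list that holds a single list of rows (three levels of brackets), with 1 to 5 rows, each of 4 numbers: dx, dy, dz in m, then a turn about the tool's z in rad; each row shifts and turns the commanded pose from where the row before left it, along the tool's axes as they then stand; what a row does not reach is not made up. A row lasts 1/8 s, in which the tool goes at most 0.0625 m and 0.188 rad, less where a joint would pass 70% of its speed; a pose out of reach is approached as far as the arm can. aperture is the opening from 0.0 (shut) to 1.0 (fully open), set as the call begins (left out keeps the last). The fingers move at their own pace and stop on an object; clamp_n is the grip in N (left out, the last holds). Time passes only in rows, so rows that do not move let the fingers close. The tool returns the time, the measured TCP pose, the force, the opening and the grip force at its end. only (a regular expression) keeps the lines of the reply that match it, lines (a string "A,B") keeps lines A to B, and quiet returns only ok. Input that does not fit is refused with a message, and nothing moves.
- probe_bus.observe(): the state, without advancing time (a new reading comes with each control period).
- grab_frame(name): name is "scene" or "top" or "wrist"; returns a dict with "img" (480x640x3 uint8, blue, green, red), "vertical_fov" (degrees; the focal length in pixels is half the picture's height over the tangent of half this angle, whatever the lens; pixels are square), "cx", "cy" (the principal point, pixels), "world_to_cam" (4x4, takes a point from world to camera coordinates); the wrist camera has in their place "T_tool_cam" (4x4, takes a point from camera to tool coordinates, whose origin is the TCP and whose axes are the flange's). Camera axes: x right, y down, z forward; pixel columns grow to the right and rows downward; lengths in m; the calibration is good to about 2 mm. A picture is of the moment at which its call begins: read the wrist's pose just before it. There is no depth.
- ctrl.sign_off(): hands the job in; it is judged then, once.
The state is a dict: "time_s": time; "qpos": joint angles; "joint_velocities": joint speeds; "joint_efforts": joint torques, N m; "eef_pos": TCP position; "orientation": TCP orientation; "contact_force": force on the tool from outside, world axes, zero at the start; "moment": the same for the moment, N m; "opening": opening from 0.0 (shut) to 1.0 (fully open); "gripper_force": force on a finger pad.
Only numpy, scipy, OpenCV 4.12 (cv2) and the standard library are available. Lean on these libraries where they do the work, as an engineer would, in place of code of your own. Each camera call takes 0.05 s, during which the arm holds its last target. There are 200 camera calls.

## Working session

There is one attempt and no reset: what is moved stays moved. The work goes in short steps, Python scripts to look and compute and a tool call to move; the robot and the scene stay as the last step left them, time stands still between calls to the robot, and variables do not carry over. Pictures are saved under pics/ and viewed, at most 10 in all, crops included, and the job is handed in when it is done.

```bash
ls; mkdir -p pics; python3 - <<'E'
from cell import ctrl, probe_bus, grab_frame
import cv2,numpy as np
np.set_printoptions(precision=4,suppress=True)
s=probe_bus.observe();print(s['time_s'],s['eef_pos'],s['orientation'])
for n in("scene","top"):
    f=grab_frame(n);cv2.imwrite(f"pics/{n}0.png",f["img"]);np.savez(n+"0.npz",**f)
    print(n,f["vertical_fov"],f["cx"],f["cy"],f["world_to_cam"])
E
```

```text
cell.py
pics
0.0 [0.1627 0.4721 0.2304] [[-0.9454  0.3258 -0.0007]
 [ 0.3258  0.9454 -0.0021]
 [ 0.     -0.0022 -1.    ]]
scene 56.156609206042106 322.0339505527593 242.6039401286112 [[ 0.2064  0.9785 -0.0055 -0.127 ]
 [ 0.693  -0.1501 -0.7051 -0.2724]
 [-0.6907  0.1417 -0.7091  1.5066]
 [ 0.      0.      0.      1.    ]]
top 49.641061456404294 320.6123122399154 232.2129172174225 [[-0.0187 -0.9998  0.0113  0.0039]
 [-0.9956  0.0176 -0.0922  0.5294]
 [ 0.0919 -0.013  -0.9957  1.1873]
 [ 0.      0.      0.      1.    ]]
```

View pics/scene0.png

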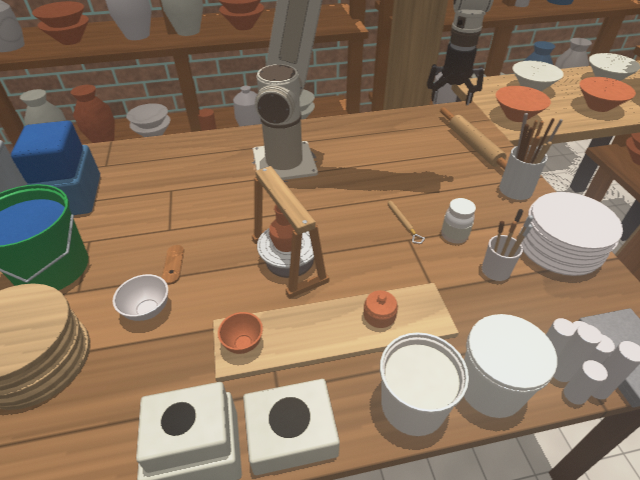

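View pics/top0.png

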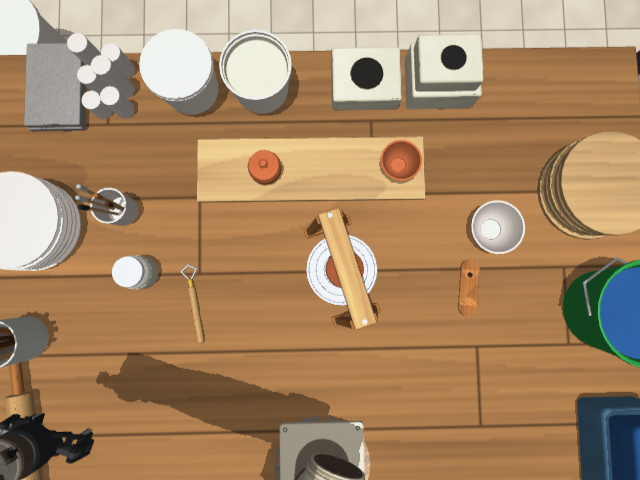

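The two views show the bridge astride the wheel (top view: beam from about (330,212) to (363,327), wheel at (342,270)). The bench to its left, up to the loop tool at about x=190 px, is free. The board's gap between the jar (264,166) and the bowl (401,160) is also free. Next I measure them.

```bash
cat > h.py <<'E'
import numpy as np,cv2
np.set_printoptions(precision=4,suppress=True)
def ray(f,uv):
    h=f["img"].shape[0];F=h/2/np.tan(np.radians(float(f["vertical_fov"]))/2)
    T=np.array(f["world_to_cam"]);R=T[:3,:3];o=-R.T@T[:3,3]
    d=R.T@np.array([(uv[0]-f["cx"])/F,(uv[1]-f["cy"])/F,1]);return o,d
def onz(f,uv,z):
    o,d=ray(f,uv);return o+d*(z-o[2])/d[2]
def mask(f,lo,hi,roi):
    m=cv2.inRange(cv2.cvtColor(f["img"],cv2.COLOR_BGR2HSV),np.array(lo),np.array(hi))
    x0,y0,x1,y1=roi;k=np.zeros_like(m);k[y0:y1,x0:x1]=m[y0:y1,x0:x1];return k
def big(m):
    return max(cv2.findContours(m,cv2.RETR_EXTERNAL,cv2.CHAIN_APPROX_NONE)[0],key=cv2.contourArea)
E
python3 - <<'E'
from h import *
f=np.load("top0.npz")
hsv=cv2.cvtColor(f["img"],cv2.COLOR_BGR2HSV)
for p in[(347,270),(340,235),(358,310),(315,270),(340,150),(265,175),(260,300),(401,170)]:print(p,hsv[p[1],p[0]])
c=cv2.resize(f["img"][190:350,280:410],None,fx=4.5,fy=3.7,interpolation=cv2.INTER_CUBIC)
c=cv2.resize(f["img"][195:345,290:400],None,fx=4,fy=4,interpolation=cv2.INTER_CUBIC);cv2.imwrite("pics/c0.png",c)
E
```

```text
(347, 270) [ 18 120 227]
(340, 235) [ 18 120 229]
(358, 310) [ 18 118 236]
(315, 270) [105  16 222]
(340, 150) [ 18 107 226]
(265, 175) [  9 169 219]
(260, 300) [ 15 139 174]
(401, 170) [ 10 169 214]
```

View pics/c0.png

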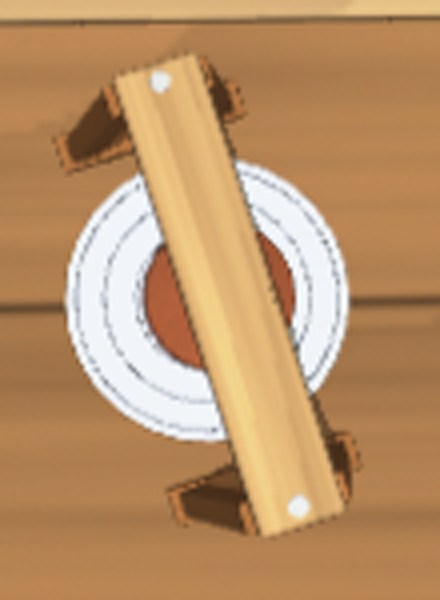

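The crop shows the beam's whole top face, with corners at about (118,75), (200,55), (345,510) and (262,537) in crop pixels. The wheel head is centred at about (207,300), with the belly visible on both sides of the beam.

```bash
python3 - <<'E'
from h import *
f=np.load("top0.npz")
m=mask(f,(15,90,195),(22,150,255),(312,204,382,332));r=cv2.minAreaRect(big(m))
P=np.array([onz(f,p,.222)for p in cv2.boxPoints(r)])
c=onz(f,r[0],.222);print("beam",r,c,[np.linalg.norm(P[i]-P[(i+1)%4])for i in(0,1)])
e=[P[1]-P[0],P[2]-P[1]];e=max(e,key=np.linalg.norm);e*=np.sign(e[0]);print("yaw",np.arctan2(e[1],e[0]))
m=mask(f,(90,0,190),(130,45,255),(300,225,385,312));w=np.vstack(cv2.findContours(m,0,cv2.CHAIN_APPROX_NONE)[0])
W=np.array([onz(f,p[0],.062)[:2]for p in cv2.convexHull(w)],np.float32);print("wheel",cv2.minEnclosingCircle(W))
m=mask(f,(0,150,80),(11,255,255),(310,240,380,300));v=np.vstack(cv2.findContours(m,0,cv2.CHAIN_APPROX_NONE)[0])
V=np.array([onz(f,p[0],.102)[:2]for p in cv2.convexHull(v)],np.float32);print("vase",cv2.minEnclosingCircle(V))
m=mask(f,(15,60,195),(22,150,255),(180,120,440,206));r=cv2.minAreaRect(big(m));B=np.array([onz(f,p,.018)for p in cv2.boxPoints(r)]);print("board",B[:,:2].tolist(),B.mean(0))
for n,roi,z in(("jar",(240,145,290,190),.05),("bowl",(370,135,430,185),.055)):
    m=mask(f,(0,140,60),(12,255,255),roi);q=big(m);Q=np.array([onz(f,p[0],z)[:2]for p in q],np.float32);print(n,cv2.minEnclosingCircle(Q))
m=mask(f,(0,0,0),(180,255,255),(0,0,1,1));print("tool",onz(f,(182,266),0),onz(f,(202,342),0),"rib",onz(f,(460,290),0))
E
```

```text
beam ((346.84423828125, 268.406494140625), (120.81555938720703, 21.24833869934082), 71.79151916503906) [ 0.4397 -0.0527  0.222 ] [np.float64(0.041732844029717144), np.float64(0.23396764676240717)]
yaw 0.2940114667557916
wheel ((0.4413794279098511, -0.05006192997097969), 0.0788576751947403)
vase ((0.44189345836639404, -0.055115848779678345), 0.040451642125844955)
board [[0.7577340925842198, 0.2858298970430977], [0.7551918972343246, -0.2564717385345391], [0.6067125923019252, -0.2525218505988418], [0.6100304267057521, 0.28380805502789275]] [0.6824 0.0152 0.018 ]
jar ((0.681076169013977, 0.12193658947944641), 0.0403793565928936)
bowl ((0.6913426518440247, -0.19436007738113403), 0.04857185110449791)
tool [0.4573 0.3227 0.    ] [0.2796 0.2752 0.    ] rib [ 0.3886 -0.3331  0.    ]
```

Call:
{"name": "tcp_steps", "arguments": {
  "moves": [
    [[0, 0, -0.03, -0.157], [0, 0, -0.03, -0.157], [0, 0, 0, -0.156], [0, 0, 0, -0.156]]
  ],
  "aperture": 1.0,
  "clamp_n": 40
}}

```text
time_s: 0.6
eef_pos: [0.1629, 0.4727, 0.2913]
orientation: [[-0.956, -0.295, -0.0], [-0.295, 0.956, -0.0], [0.0, -0.0, -1.0]]
contact_force: [0.6, 0.3, -0.4]
opening: 0.998
gripper_force: 0.0
```

Call:
{"name": "tcp_steps", "arguments": {
  "moves": [
    [[-0.0113, -0.0583, 0, 0], [-0.0113, -0.0583, 0, 0], [-0.0113, -0.0583, 0, 0], [-0.0113, -0.0583, 0, 0], [-0.0113, -0.0583, 0, 0]]
  ]
}}

```text
time_s: 1.23
eef_pos: [0.3018, 0.2084, 0.2911]
orientation: [[-0.957, -0.291, 0.0], [-0.291, 0.957, -0.0], [-0.0, -0.0, -1.0]]
contact_force: [1.5, 0.6, 0.8]
opening: 0.999
gripper_force: 0.0
```

Call:
{"name": "tcp_steps", "arguments": {
  "moves": [
    [[-0.0113, -0.0583, 0, 0], [-0.0113, -0.0583, 0, 0], [-0.0113, -0.0583, 0, 0], [-0.0113, -0.0583, 0, 0], [-0.0113, -0.0583, 0, 0]]
  ]
}}

```text
time_s: 1.85
eef_pos: [0.4405, -0.0544, 0.2911]
orientation: [[-0.957, -0.29, -0.0], [-0.29, 0.957, 0.0], [0.0, 0.0, -1.0]]
contact_force: [1.6, 0.6, 0.7]
opening: 0.999
gripper_force: 0.0
```

Call:
{"name": "tcp_steps", "arguments": {
  "moves": [
    [[0, 0, 0, 0], [0, 0, 0, 0]]
  ]
}}

```text
time_s: 2.1
eef_pos: [0.4395, -0.0523, 0.2907]
orientation: [[-0.957, -0.289, -0.002], [-0.289, 0.957, 0.001], [0.002, 0.001, -1.0]]
contact_force: [-0.4, 0.7, 0.8]
opening: 0.999
gripper_force: 0.0
```

Call:
{"name": "tcp_steps", "arguments": {
  "moves": [
    [[0, 0, 0.04, 0], [0, 0, 0, 0]]
  ]
}}

```text
time_s: 2.35
eef_pos: [0.4372, -0.0507, 0.249]
orientation: [[-0.956, -0.292, -0.007], [-0.293, 0.956, 0.001], [0.006, 0.003, -1.0]]
contact_force: [-1.1, 0.7, 0.6]
opening: 0.998
gripper_force: 0.0
```

```bash
python3 - <<'E'
from cell import ctrl, probe_bus, grab_frame
import cv2
f=grab_frame("wrist");cv2.imwrite("pics/w1.png",f["img"]);print(f["T_tool_cam"])
E
```

```text
[[-1.62475264e-04 -9.62428609e-01 -2.71534796e-01  6.90136459e-02]
 [ 9.99999766e-01  2.41311823e-05 -6.83889390e-04  9.49740539e-04]
 [ 6.64747170e-04 -2.71534844e-01  9.62428380e-01 -1.42704689e-01]
 [ 0.00000000e+00  0.00000000e+00  0.00000000e+00  1.00000000e+00]]
```

View pics/w1.png

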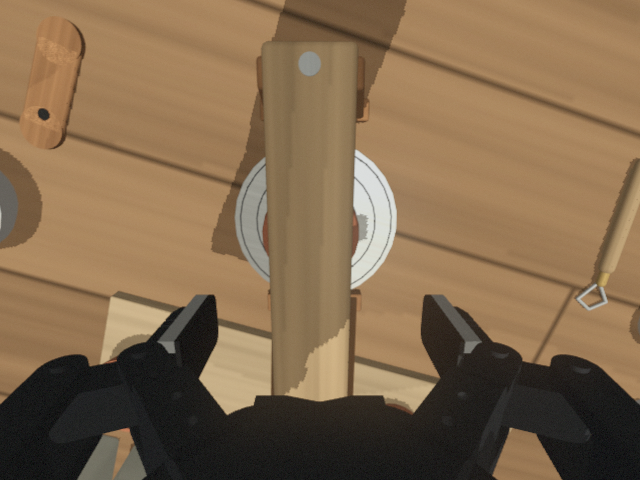

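The beam lies between the fingers (x about 270–355 px, fingers at 215 and 425) and is parallel to them. I'll descend and grip.

Call:
{"name": "tcp_steps", "arguments": {
  "moves": [
    [[0, 0, 0.027, 0], [0, 0, 0.027, 0], [0, 0, 0, 0], [0, 0, 0, 0]]
  ]
}}

```text
time_s: 2.9
eef_pos: [0.4412, -0.0521, 0.1992]
orientation: [[-0.957, -0.291, 0.003], [-0.291, 0.957, -0.0], [-0.003, -0.001, -1.0]]
contact_force: [0.8, -0.1, -0.0]
opening: 1.0
gripper_force: 0.0
```

Call:
{"name": "tcp_steps", "arguments": {
  "moves": [
    [[0, 0, 0, 0], [0, 0, 0, 0], [0, 0, 0, 0], [0, 0, 0, 0], [0, 0, 0, 0]]
  ],
  "aperture": 0.0,
  "clamp_n": 60
}}

```text
time_s: 3.52
eef_pos: [0.4409, -0.0529, 0.1983]
orientation: [[-0.957, -0.29, 0.002], [-0.29, 0.957, -0.001], [-0.002, -0.002, -1.0]]
contact_force: [-0.1, -2.4, 5.2]
opening: 0.503
gripper_force: 61.9
```

Call:
{"name": "tcp_steps", "arguments": {
  "moves": [
    [[0, 0, -0.006, 0], [0, 0, -0.006, 0], [0, 0, 0, 0], [0, 0, 0, 0]]
  ]
}}

```text
time_s: 4.03
eef_pos: [0.4398, -0.0524, 0.209]
orientation: [[-0.957, -0.29, -0.001], [-0.29, 0.957, 0.0], [0.001, 0.0, -1.0]]
contact_force: [-0.2, 0.2, -3.1]
opening: 0.5
gripper_force: 61.4
```

Call:
{"name": "tcp_steps", "arguments": {
  "moves": [
    [[0, 0.015, 0, 0], [0, 0.03, 0, 0], [0, 0.03, 0, 0], [0, 0.03, 0, 0], [0, 0.03, 0, 0]]
  ]
}}

```text
time_s: 4.65
eef_pos: [0.3999, 0.0784, 0.2092]
orientation: [[-0.957, -0.29, -0.001], [-0.29, 0.957, 0.0], [0.0, 0.001, -1.0]]
contact_force: [0.4, 0.3, -3.1]
opening: 0.508
gripper_force: 61.7
```

Call:
{"name": "tcp_steps", "arguments": {
  "moves": [
    [[0, 0.03, 0, 0], [0, 0.02, 0, 0], [0, 0.01, 0, 0], [0, 0, 0, 0], [0, 0, 0, 0]]
  ]
}}

```text
time_s: 5.28
eef_pos: [0.3836, 0.1338, 0.2093]
orientation: [[-0.957, -0.289, -0.0], [-0.289, 0.957, -0.0], [0.0, -0.0, -1.0]]
contact_force: [-0.9, -0.1, -2.7]
opening: 0.501
gripper_force: 61.8
```

Weight carried is about 3 N, as expected. I'll lower the bridge, let go and look.

Call:
{"name": "tcp_steps", "arguments": {
  "moves": [
    [[0, 0, 0.005, 0], [0, 0, 0.004, 0], [0, 0, 0.002, 0], [0, 0, 0, 0], [0, 0, 0, 0]]
  ]
}}

```text
time_s: 5.9
eef_pos: [0.3836, 0.1341, 0.1984]
orientation: [[-0.957, -0.29, 0.0], [-0.29, 0.957, -0.0], [-0.0, -0.0, -1.0]]
contact_force: [-0.6, -1.8, -0.4]
opening: 0.502
gripper_force: 62.0
```

Call:
{"name": "tcp_steps", "arguments": {
  "moves": [
    [[0, 0, 0, 0], [0, 0, 0, 0], [0, 0, 0, 0], [0, 0, 0, 0], [0, 0, 0, 0]]
  ],
  "aperture": 1.0
}}

```text
time_s: 6.52
eef_pos: [0.3836, 0.1342, 0.1983]
orientation: [[-0.957, -0.29, 0.0], [-0.29, 0.957, 0.0], [-0.0, 0.0, -1.0]]
contact_force: [-0.5, 0.2, 0.6]
opening: 0.999
gripper_force: 0.0
```

Call:
{"name": "tcp_steps", "arguments": {
  "moves": [
    [[0, 0, -0.03, 0], [0, 0, -0.04, 0], [0, 0, 0, 0]]
  ]
}}

```text
time_s: 6.9
eef_pos: [0.3854, 0.1348, 0.2712]
orientation: [[-0.957, -0.29, 0.006], [-0.29, 0.957, 0.002], [-0.007, 0.0, -1.0]]
contact_force: [0.2, -0.0, -0.5]
opening: 0.999
gripper_force: 0.0
```

```bash
python3 - <<'E'
from cell import ctrl, probe_bus, grab_frame
import cv2,numpy as np
for n in("scene","top"):
    f=grab_frame(n);cv2.imwrite(f"pics/{n}1.png",f["img"]);np.savez(n+"1.npz",**f)
E
```

```text
(no output)
```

View pics/top1.png

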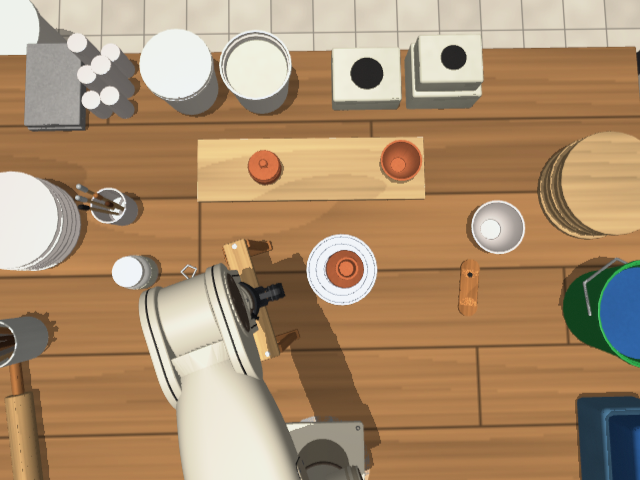

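The bridge stands to the left (beam from about (235,245) to (268,357)), clear of the wheel. The vase is upright on the wheel at (346,268). Next I measure the vase from both views.

```bash
python3 - <<'E'
from h import *
f=np.load("top1.npz")
m=mask(f,(0,130,50),(13,255,255),(315,240,380,300));q=big(m)
Q=np.array([onz(f,p[0],.102)[:2]for p in q],np.float32);print("belly",cv2.minEnclosingCircle(Q))
(e,r),k=cv2.minEnclosingCircle(q),0
# rim: bright rim ring around the dark mouth
g=cv2.resize(f["img"][240:300,315:380],None,fx=7,fy=7,interpolation=cv2.INTER_CUBIC)
s=np.load("scene1.npz")
h=cv2.resize(s["img"][190:270,245:330],None,fx=6,fy=420/80,interpolation=cv2.INTER_CUBIC)[:, :345]
cv2.imwrite("pics/c1.png",np.hstack([g,h]))
m=mask(s,(0,130,30),(13,255,255),(262,190,312,262));x,y,w,hh=cv2.boundingRect(big(m));print("scene box",x,y,w,hh)
E
```

```text
belly ((0.4422037601470947, -0.055023081600666046), 0.04065045714378357)
scene box 269 218 33 22
```

View pics/c1.png

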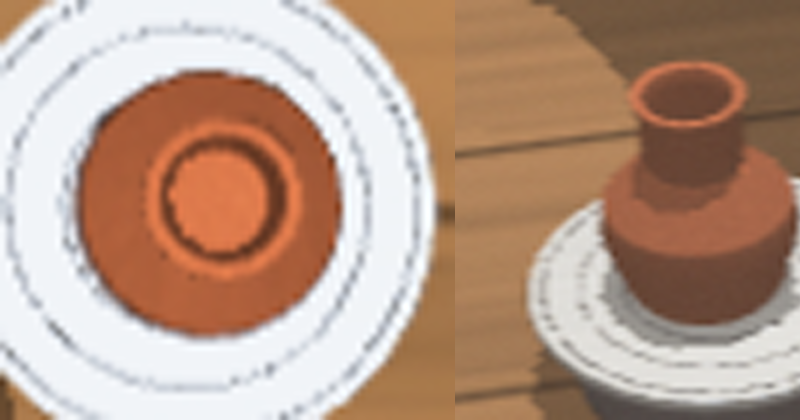

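The crop shows the rim circle centred at (224,198) crop px in the top view and at (688,94) in the scene part.

```bash
python3 - <<'E'
from h import *
f=np.load("top1.npz");s=np.load("scene1.npz")
print(onz(f,(315+224/7-.4,240+198/7-.4),.182),onz(s,(245+233/6-.4,190+94/5.25-.4),.182))
E
```

```text
[ 0.4416 -0.0548  0.182 ] [ 0.4465 -0.0564  0.182 ]
```

Call:
{"name": "tcp_steps", "arguments": {
  "moves": [
    [[0, -0.04, 0, 0], [0, -0.04, 0, 0], [0, -0.04, 0, 0], [0, -0.04, 0, 0], [0, -0.038, 0, 0]]
  ]
}}

```text
time_s: 7.62
eef_pos: [0.4403, -0.0566, 0.2667]
orientation: [[-0.957, -0.29, -0.003], [-0.29, 0.957, 0.0], [0.003, 0.001, -1.0]]
contact_force: [-0.0, -0.2, -0.2]
opening: 0.998
gripper_force: 0.0
```

Call:
{"name": "tcp_steps", "arguments": {
  "moves": [
    [[0, 0, 0, 0], [0, 0, 0, 0], [0, 0, 0, 0]]
  ]
}}

```text
time_s: 8.0
eef_pos: [0.4404, -0.0544, 0.2679]
orientation: [[-0.957, -0.291, -0.001], [-0.291, 0.957, 0.0], [0.001, 0.001, -1.0]]
contact_force: [1.2, -0.1, 0.4]
opening: 1.002
gripper_force: 0.0
```

Call:
{"name": "tcp_steps", "arguments": {
  "moves": [
    [[-0.002, 0, 0.04, 0], [0, 0, 0.04, 0], [0, 0, 0.03, 0], [0, 0, 0.01, 0], [0, 0, 0, 0]]
  ]
}}

```text
time_s: 8.62
eef_pos: [0.4427, -0.0542, 0.1484]
orientation: [[-0.957, -0.291, -0.001], [-0.291, 0.957, 0.0], [0.0, 0.0, -1.0]]
contact_force: [-0.8, -1.3, -0.6]
opening: 0.998
gripper_force: 0.0
```

Call:
{"name": "tcp_steps", "arguments": {
  "moves": [
    [[0, 0, 0.01, 0], [0, 0, 0, 0], [0, 0, 0, 0]]
  ]
}}

```text
time_s: 9.0
eef_pos: [0.4432, -0.0548, 0.1387]
orientation: [[-0.957, -0.29, 0.001], [-0.29, 0.957, -0.0], [-0.001, -0.0, -1.0]]
contact_force: [0.2, 0.7, -0.1]
opening: 0.995
gripper_force: 0.0
```

```bash
python3 - <<'E'
from cell import ctrl, probe_bus, grab_frame
import cv2
f=grab_frame("wrist");cv2.imwrite("pics/w2.png",f["img"])
E
```

```text
(no output)
```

View pics/w2.png

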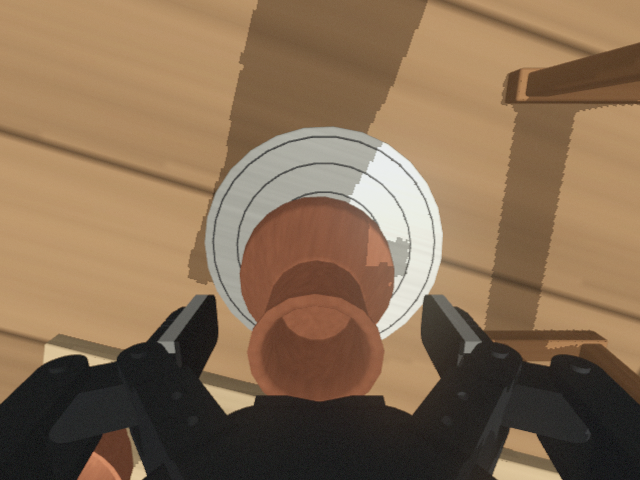

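The vase neck is centred between the pads (rim x 250–384 px, fingers at 215 and 425). I'll grip and lift.

Call:
{"name": "tcp_steps", "arguments": {
  "moves": [
    [[0, 0, 0, 0], [0, 0, 0, 0], [0, 0, 0, 0], [0, 0, 0, 0], [0, 0, 0, 0]]
  ],
  "aperture": 0.0,
  "clamp_n": 50
}}

```text
time_s: 9.68
eef_pos: [0.4434, -0.0553, 0.1389]
orientation: [[-0.957, -0.29, 0.001], [-0.29, 0.957, -0.001], [-0.001, -0.002, -1.0]]
contact_force: [0.1, -2.9, 5.7]
opening: 0.487
gripper_force: 50.1
```

Call:
{"name": "tcp_steps", "arguments": {
  "moves": [
    [[0, 0, -0.01, 0], [0, 0, -0.02, 0], [0, 0, -0.01, 0], [0, 0, 0, 0]]
  ]
}}

```text
time_s: 10.18
eef_pos: [0.4431, -0.0545, 0.1786]
orientation: [[-0.957, -0.29, 0.001], [-0.29, 0.957, 0.0], [-0.001, 0.0, -1.0]]
contact_force: [-0.2, -0.5, -3.4]
opening: 0.481
gripper_force: 50.7
```

Call:
{"name": "tcp_steps", "arguments": {
  "moves": [
    [[0, 0, 0, 0], [0, 0, 0, 0]]
  ]
}}

```text
time_s: 10.42
eef_pos: [0.4422, -0.0546, 0.1775]
orientation: [[-0.957, -0.29, -0.002], [-0.29, 0.957, 0.0], [0.002, 0.001, -1.0]]
contact_force: [0.2, -1.2, -3.5]
opening: 0.485
gripper_force: 50.7
```

Call:
{"name": "tcp_steps", "arguments": {
  "moves": [
    [[-0.015, -0.003, 0, 0], [-0.03, -0.006, 0, 0], [-0.03, -0.006, 0, 0], [-0.03, -0.006, 0, 0], [-0.03, -0.006, 0, 0]]
  ]
}}

```text
time_s: 11.05
eef_pos: [0.5819, -0.0411, 0.1777]
orientation: [[-0.957, -0.29, 0.0], [-0.29, 0.957, 0.0], [-0.0, 0.0, -1.0]]
contact_force: [-0.1, 0.4, -2.7]
opening: 0.484
gripper_force: 51.5
```

Call:
{"name": "tcp_steps", "arguments": {
  "moves": [
    [[-0.03, -0.006, 0, 0], [-0.03, -0.006, 0, 0], [-0.025, -0.004, 0, 0], [-0.015, -0.002, 0, 0], [0, 0, 0, 0]]
  ]
}}

```text
time_s: 11.68
eef_pos: [0.6821, -0.0292, 0.1765]
orientation: [[-0.957, -0.291, -0.001], [-0.291, 0.957, 0.0], [0.001, 0.0, -1.0]]
contact_force: [-0.1, -0.7, -4.4]
opening: 0.486
gripper_force: 52.1
```

Call:
{"name": "tcp_steps", "arguments": {
  "moves": [
    [[0, 0, 0, 0], [0, 0, 0, 0]]
  ]
}}

```text
time_s: 11.92
eef_pos: [0.6803, -0.0298, 0.1783]
orientation: [[-0.957, -0.29, -0.0], [-0.29, 0.957, -0.0], [0.0, 0.0, -1.0]]
contact_force: [0.4, -0.2, -3.3]
opening: 0.487
gripper_force: 52.1
```

Call:
{"name": "tcp_steps", "arguments": {
  "moves": [
    [[0, 0, 0.02, 0], [0, 0, 0.025, 0], [0, 0, 0.02, 0], [0, 0, 0.01, 0], [0, 0, 0, 0]]
  ]
}}

```text
time_s: 12.55
eef_pos: [0.6801, -0.0297, 0.1029]
orientation: [[-0.957, -0.29, -0.001], [-0.29, 0.957, 0.0], [0.001, 0.0, -1.0]]
contact_force: [0.0, 0.2, -3.2]
opening: 0.487
gripper_force: 52.2
```

Call:
{"name": "tcp_steps", "arguments": {
  "moves": [
    [[0, 0, 0.003, 0], [0, 0, 0, 0]]
  ]
}}

```text
time_s: 12.8
eef_pos: [0.6813, -0.0297, 0.1012]
orientation: [[-0.957, -0.29, 0.001], [-0.29, 0.957, -0.0], [-0.001, -0.0, -1.0]]
contact_force: [-0.0, -0.2, -2.9]
opening: 0.485
gripper_force: 52.2
```

Call:
{"name": "tcp_steps", "arguments": {
  "moves": [
    [[0, 0, 0.002, 0], [0, 0, 0, 0]]
  ]
}}

```text
time_s: 13.05
eef_pos: [0.6808, -0.0297, 0.0983]
orientation: [[-0.957, -0.29, -0.0], [-0.29, 0.957, -0.0], [0.0, -0.0, -1.0]]
contact_force: [-0.8, -0.5, -2.6]
opening: 0.487
gripper_force: 52.2
```

Call:
{"name": "tcp_steps", "arguments": {
  "moves": [
    [[0, 0, 0.002, 0], [0, 0, 0, 0]]
  ]
}}

```text
time_s: 13.3
eef_pos: [0.6806, -0.0297, 0.096]
orientation: [[-0.957, -0.29, -0.001], [-0.29, 0.957, 0.0], [0.001, 0.0, -1.0]]
contact_force: [0.4, 0.6, -3.2]
opening: 0.486
gripper_force: 52.2
```

Call:
{"name": "tcp_steps", "arguments": {
  "moves": [
    [[0, 0, 0.001, 0], [0, 0, 0, 0]]
  ]
}}

```text
time_s: 13.55
eef_pos: [0.6807, -0.0297, 0.0952]
orientation: [[-0.957, -0.29, -0.0], [-0.29, 0.957, 0.0], [0.0, 0.0, -1.0]]
contact_force: [-0.4, -0.6, -4.7]
opening: 0.484
gripper_force: 52.2
```

Call:
{"name": "tcp_steps", "arguments": {
  "moves": [
    [[0, 0, 0.001, 0], [0, 0, 0, 0]]
  ]
}}

```text
time_s: 13.8
eef_pos: [0.681, -0.0297, 0.095]
orientation: [[-0.957, -0.29, 0.001], [-0.29, 0.957, -0.0], [-0.001, -0.0, -1.0]]
contact_force: [-0.5, 0.3, 0.6]
opening: 0.485
gripper_force: 52.1
```

The force changed from −3 to +0.6 N at the expected height, so the vase is on the board. I'll open, retreat and check.

Call:
{"name": "tcp_steps", "arguments": {
  "moves": [
    [[0, 0, 0, 0], [0, 0, 0, 0], [0, 0, 0, 0], [0, 0, 0, 0], [0, 0, 0, 0]]
  ],
  "aperture": 1.0
}}

```text
time_s: 14.42
eef_pos: [0.6808, -0.0297, 0.0943]
orientation: [[-0.957, -0.29, -0.0], [-0.29, 0.957, -0.0], [0.0, -0.0, -1.0]]
contact_force: [-0.9, -0.5, -0.0]
opening: 0.998
gripper_force: 0.0
```

Call:
{"name": "tcp_steps", "arguments": {
  "moves": [
    [[0, 0, -0.02, 0], [0, 0, -0.04, 0], [0, 0, -0.05, 0], [0, 0, -0.05, 0], [0, 0, 0, 0]]
  ]
}}

```text
time_s: 15.05
eef_pos: [0.6833, -0.0298, 0.2606]
orientation: [[-0.957, -0.29, 0.011], [-0.29, 0.957, -0.0], [-0.011, -0.004, -1.0]]
contact_force: [0.6, -0.1, -0.4]
opening: 0.999
gripper_force: 0.0
```

Call:
{"name": "tcp_steps", "arguments": {
  "moves": [
    [[0.05, 0, 0, 0], [0.05, 0, 0, 0], [0.05, 0, 0, 0], [0.03, 0, 0, 0], [0, 0, 0, 0]]
  ]
}}

```text
time_s: 15.68
eef_pos: [0.5062, -0.0823, 0.2539]
orientation: [[-0.957, -0.288, -0.002], [-0.288, 0.957, 0.0], [0.001, 0.001, -1.0]]
contact_force: [0.9, -1.0, -0.4]
opening: 0.996
gripper_force: 0.0
```

```bash
python3 - <<'E'
from cell import ctrl, probe_bus, grab_frame
from h import *
f=grab_frame("top");s=grab_frame("scene")
m=mask(f,(0,130,50),(13,255,255),(295,130,370,210));Q=np.array([onz(f,p[0],.058)[:2]for p in big(m)],np.float32);print("vase",cv2.minEnclosingCircle(Q))
cv2.imwrite("pics/end.png",np.hstack([cv2.resize(f["img"],(400,300)),cv2.resize(s["img"],(400,300))]))
E
```

```text
vase ((0.6805498600006104, -0.028772985562682152), 0.04236345365643501)
```

View pics/end.png

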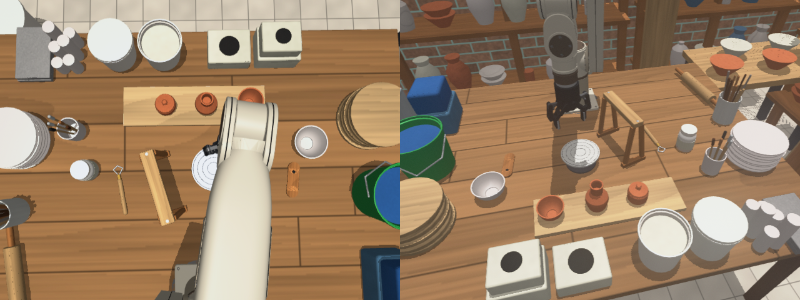

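The vase stands upright on the board between the jar and bowl ((207,102) in the left half). The bridge stands on its feet, clear of the wheel ((158,187)), and nothing else has moved.

```bash
python3 -c "
from cell import ctrl, probe_bus, grab_frame
print(ctrl.sign_off())"
```

```text
the job is handed in; nothing more can be done
None
```

The job is handed in: the last pictures show the bridge standing on the bench clear of the wheel and the vase upright on the ware board between the two pots, about 2 mm off the board's long centre line; the judge's result was not shown.

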